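Refill the empty bays of the bowl dock

TASK

Two of the four bays of the wooden bowl dock on the pantry table are empty: fill just those, one spare ribbed bowl each, by sliding the bowls along the table (hooked from inside, say) until they are fully home against the back rail. Never lift or tip a bowl, and leave alone what already stands in the dock and all the other things on the table. One spare is left over; it may stay anywhere on the table, upright.

Things in the scene. Friction and masses are not known exactly. Their poses are not given: they have to be found in the camera images.
- dock: Fixed low wooden comb: back rail and 5 dividers, 36 mm high, make 4 bays 116 mm apart. No floor, no front: bowls slide in on the table along the dock's +x. Dividers 6 mm thick, 110 mm clear between, from 22 mm in front of the bay centres to the rail, whose face is 52 mm behind them. Origin: middle of the row of bay centres, on the table; y left along it.
- bay0 (a point): Bay centre on the table top, leftmost (+y) bay: where the centre of a bowl stands when fully home (its side is then within about 3 mm of the back rail). Axes as the dock's. The bay may be empty or taken.
- bay1 (a point): Bay centre on the table top, second from the left bay: where the centre of a bowl stands when fully home (its side is then within about 3 mm of the back rail). Axes as the dock's. The bay may be empty or taken.
- bay2 (a point): Bay centre on the table top, third from the left bay: where the centre of a bowl stands when fully home (its side is then within about 3 mm of the back rail). Axes as the dock's. The bay may be empty or taken.
- bay3 (a point): Bay centre on the table top, rightmost (-y) bay: where the centre of a bowl stands when fully home (its side is then within about 3 mm of the back rail). Axes as the dock's. The bay may be empty or taken.
- bowl_a: One of four identical ribbed white ceramic bowls, round, flaring, 0.28 kg: 56 mm high, 5 mm wall; outside 70 mm across at the foot, 82 mm 10 mm up, 98 mm 35 mm up, 106 mm at the rim; inside a flat floor 6 mm above the table, 62 mm across, 72 mm 12 mm up, 96 mm at the rim. Origin: centre of the underside, z up. It starts in one of the bays.
- bowl_b: One of four identical ribbed white ceramic bowls, round, flaring, 0.28 kg: 56 mm high, 5 mm wall; outside 70 mm across at the foot, 82 mm 10 mm up, 98 mm 35 mm up, 106 mm at the rim; inside a flat floor 6 mm above the table, 62 mm across, 72 mm 12 mm up, 96 mm at the rim. Origin: centre of the underside, z up. A spare: it starts on the table in front of the dock.
- bowl_c: One of four identical ribbed white ceramic bowls, round, flaring, 0.28 kg: 56 mm high, 5 mm wall; outside 70 mm across at the foot, 82 mm 10 mm up, 98 mm 35 mm up, 106 mm at the rim; inside a flat floor 6 mm above the table, 62 mm across, 72 mm 12 mm up, 96 mm at the rim. Origin: centre of the underside, z up. A spare: it starts on the table in front of the dock.
- bowl_d: One of four identical ribbed white ceramic bowls, round, flaring, 0.28 kg: 56 mm high, 5 mm wall; outside 70 mm across at the foot, 82 mm 10 mm up, 98 mm 35 mm up, 106 mm at the rim; inside a flat floor 6 mm above the table, 62 mm across, 72 mm 12 mm up, 96 mm at the rim. Origin: centre of the underside, z up. A spare: it starts on the table in front of the dock.
- tea_jar: Round white ceramic tea jar with a knob on its lid, 82 mm across, 76 mm high. It starts in one of the bays, which is therefore taken; it stays there. Origin: centre of the underside, z up.
- mug: White mug, 72 mm across, 76 mm high, its handle out to about 66 mm from the axis along its y, which points roughly back to the robot. Bystander among the spares. Origin: centre of the underside, z up.
- sugar_tin: Round metal tin, 68 mm across, 70 mm high. Bystander among the spares. Origin: centre of the underside, z up.
- stone_grinder: Solid round marble mortar block, 66 mm across, 70 mm high, on the table at the right. Bystander. Origin: centre of the underside, z up.
- side_plate: White plate, 170 mm across, 18 mm high, on the table at the left. Bystander. Origin: centre of the underside, z up.
- spoon: Steel spoon, 170 mm long, lying along its x axis on the table at the right. Bystander. Origin about the middle of its length.
- shaker: Steel shaker, 52 mm across, 76 mm high, in front of the bay where bowl_a stands. Bystander. Origin: centre of the underside, z up.
Not all that is in view belongs to the job. Leave any black or green look-alike of the bowl_b alone.

How it is judged:
At the end, for the whole second after the job is handed in: Each of the four bays holds a bowl or the tea jar, its centre within 14 mm (horizontally) of the bay centre; all bowls upright (within 0.12 rad) and at rest (under 20 mm/s) (horizontal distance between any of bowl_a, bowl_b, bowl_c, bowl_d, tea_jar and bay0 below 0.014 m and horizontal distance between any of bowl_a, bowl_b, bowl_c, bowl_d, tea_jar and bay1 below 0.014 m and horizontal distance between any of bowl_a, bowl_b, bowl_c, bowl_d, tea_jar and bay2 below 0.014 m and horizontal distance between any of bowl_a, bowl_b, bowl_c, bowl_d, tea_jar and bay3 below 0.014 m and angle between each of bowl_a, bowl_b, bowl_c, bowl_d's own z axis and vertical below 0.12 rad and linear speed of each of bowl_a, bowl_b, bowl_c, bowl_d below 0.02 m/s); the robot touches nothing.
It fails at once if a bowl is lifted off the table (more than 20 mm) (height (world z) of any of bowl_a, bowl_b, bowl_c, bowl_d above 0.02 m).
It fails at once if a bowl is tipped (more than 0.35 rad) (angle between any of bowl_a, bowl_b, bowl_c, bowl_d's own z axis and vertical above 0.35 rad).
It fails at once if the bowl or the jar that was in the dock at the start is moved more than 20 mm (distance of any of bowl_a, tea_jar from where it was at the start of the episode above 0.02 m).
It fails at once if another thing on the table is moved more than 30 mm (distance of any of mug, sugar_tin, stone_grinder, side_plate, spoon, shaker from where it was at the start of the episode above 0.03 m).
It also fails if it takes over 54 s, if anything falls off the work surface, if the arm or the gripper's body presses on something with over 40 N, if the wrist force passes 120 N, or if a joint passes its speed limit or range.

ROBOT

A 6-joint arm with a two-finger parallel gripper is mounted at the origin on the work surface. World frame = base frame: x ahead of the robot, y to its left, z up, the work surface at z = 0. Lengths are in m, angles in rad, forces in N, time in s.
With the tool pointing down it reaches from about 0.35 to 0.975 m from the base axis. Payload 4.9 kg.
Tool frame: the origin (TCP) lies at the very end of the fingers, on their centre line; the grasp point (between the pads) lies 19 mm behind it; z points along the fingers, y is the line along which they close (so a half turn about z gives the same grasp; the last joint's range is limited). The gripper opens to 85 mm and grips with 20 to 120 N. Pads are 22 mm wide; open, the fingers measure 114 mm over their backs; the gripper's body (76 mm by 85 mm) begins 54 mm behind the grasp point. The pads swing forward as they close: fully open they stand 13 mm farther back than shut.
Start: joints at [-1.29, 0.053, 1.613, -0, 1.476, -0.119], TCP at [0.243, -0.576, 0.197] pointing down, gripper open.
Joint ranges: [-3.01, 3.01], [-1.01, 2.22], [0.06, 2.58], [-1.02, 4.17], [0.09, 2.62], [-3.14, 3.14]. Speed limits (rad/s): [2.57, 2.57, 3.14, 3.14, 3.14, 3.14].

INTERFACE

Orientations are given as a unit quaternion [w, x, y, z].
In Python, from plant import manip gives the robot as it stands.
- The arm moves only by the tool play_rows, never from a script. Its argument "series" is a list that holds one entry, the list of rows, each a list of 7 numbers: the shift along the world's x, y, z in m, then the turn, a rotation vector about the world's x, y, z in degrees, then the opening, from 0 (shut) to 1 (fully open). In form: [[[dx, dy, dz, rx, ry, rz, grip], ...]]. A call has 1 to 10 rows; each row shifts and turns the commanded pose from where the row before left it; what a row does not reach is not made up. A row lasts 1/10 s, in which the tool goes at most 50 mm and 8.59 degrees, less where a joint would pass 70% of its speed; a pose out of reach is approached as far as the arm can. A call with a gripper value outside its range is refused whole. The fingers move at their own pace and stop on an object; the grip force is fixed at half the most. Time passes only in rows, so rows that do not move let the fingers close. It gives the time, the measured TCP pose, the force, the opening and the grip force at its end, in the units of the state.
- manip.state(): the state, without advancing time (a new reading comes with each control period).
- manip.grab_frame(name): name is "scene" or "top" or "wrist"; returns a dict with "frame" (400x640x3 uint8, blue, green, red), "mtx" (3x3 intrinsics, pixels), "k1" (the pictures are not rectified: a ray, as slopes to the right and down, at radius r is drawn at 1 + k1 r^2 times it, then the intrinsics apply), "R" (3x3) and "t" (3): a world point X has camera coordinates R X + t. Camera axes: x right, y down, z forward; pixel columns grow to the right and rows downward; lengths in m; the calibration is good to about 2 mm. A picture is of the moment at which its call begins. There is no depth.
- manip.job_done(): hands the job in; it is judged then, once.
The state is a dict: "time": time; "joint_pos": joint angles; "joint_vel": joint speeds; "joint_efforts": joint torques, N m; "tool_pos": TCP position; "tool_rot": TCP orientation; "contact_force": force on the tool from outside, world axes, zero at the start; "ft_torque": the same for the moment, N m; "gripper_width": opening from 0.0 (shut) to 1.0 (fully open); "grasp_force": force on a finger pad.
Only numpy, scipy, OpenCV 4.12 (cv2) and the standard library are available. Lean on these libraries where they do the work, as an engineer would, in place of code of your own. Each camera call takes 0.05 s, during which the arm holds its last target. There are 200 camera calls.

## Working session

There is one attempt and no reset: what is moved stays moved. The work goes in short steps, Python scripts to look and compute and a tool call to move; the robot and the scene stay as the last step left them, time stands still between calls to the robot, and variables do not carry over. Pictures are saved under pics/ and viewed, at most 10 in all, crops included, and the job is handed in when it is done.

Besides the shell and the picture viewer there is one more tool, called after ">>>" as name(argument=value, ...), one argument or row to a line, values as JSON. play_rows: Moves the arm, as the interface text tells. Its arguments: {"type":"object","properties":{"series":{"type":"array"}},"required":["series"]}

```bash
mkdir -p pics
cat > h.py <<'E'
import numpy as np, cv2
from plant import manip
def grab(n):
    return manip.grab_frame(n)
def ray(c,u,v,z):
    x,y=cv2.undistortPoints(np.array([[[u,v]]],float),np.array(c['mtx'],float),np.array([c['k1'],0,0,0],float))[0,0]
    R=np.array(c['R']);t=np.array(c['t']); o=-R.T@t; d=R.T@np.array([x,y,1.])
    return o+d*(z-o[2])/d[2]
def proj(c,X):
    p=np.array(c['R'])@np.array(X)+np.array(c['t']);x,y=p[:2]/p[2];f=1+c['k1']*(x*x+y*y)
    return (np.array(c['mtx'])@[x*f,y*f,1])[:2]
E
python3 - <<'E'
from h import *
for n in('top','scene'):
    c=grab(n);cv2.imwrite(f'pics/{n}0.png',c['frame']);print(n,c['mtx'],c['k1'],c['R'],c['t'])
s=manip.state();print(s)
E
```

```text
top [[395.4533387    0.         319.56758465]
 [  0.         395.4533387  196.32094982]
 [  0.           0.           1.        ]] -0.09125207377506617 [[-0.01968738 -0.99978123 -0.00706406]
 [-0.99507222  0.02028041 -0.09705655]
 [ 0.09717858  0.00511846 -0.9952538 ]] [0.00784802 0.42806744 1.36428403]
scene [[368.52799873   0.         320.82631132]
 [  0.         368.52799873 194.00640518]
 [  0.           0.           1.        ]] -0.01380048106492884 [[ 0.7835889   0.62108817 -0.01542498]
 [ 0.48355182 -0.62528032 -0.61253748]
 [-0.39008471  0.47251879 -0.79029103]] [-0.35115768 -0.18810159  1.4962005 ]
{'time': 0.1, 'joint_pos': array([-1.29002401e+00,  5.32957212e-02,  1.61419425e+00,  2.00718334e-05,
        1.47600196e+00, -1.19005587e-01]), 'joint_vel': array([-0.00026354, -0.00147122, -0.00337713, -0.00152068,  0.00056257,
       -0.00054394]), 'joint_efforts': array([-6.58426761e-04, -3.94901669e+01, -3.71365392e+01, -1.35717855e-04,
        3.86690328e-03,  1.01670032e-06]), 'tool_pos': array([ 0.24308159, -0.5750917 ,  0.19536057]), 'tool_rot': array([-9.47340558e-04,  9.80088382e-01,  1.98559467e-01, -6.67689078e-05]), 'contact_force': array([0.33621292, 0.383512  , 1.1906781 ]), 'ft_torque': array([ 0.00260566,  0.0498417 , -0.0411091 ]), 'grasp_force': 0.0, 'gripper_width': 0.9969507110148123}
```

View pics/top0.png

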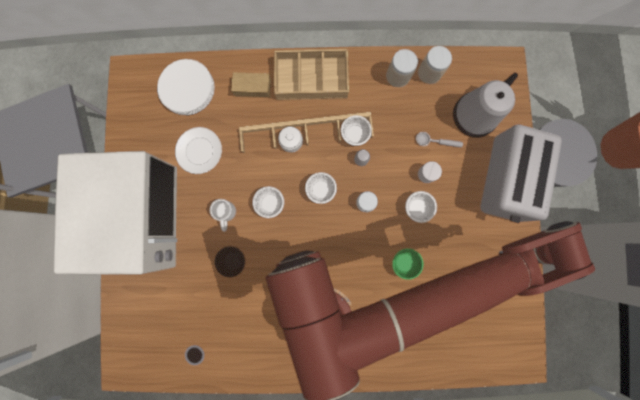

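View pics/scene0.png

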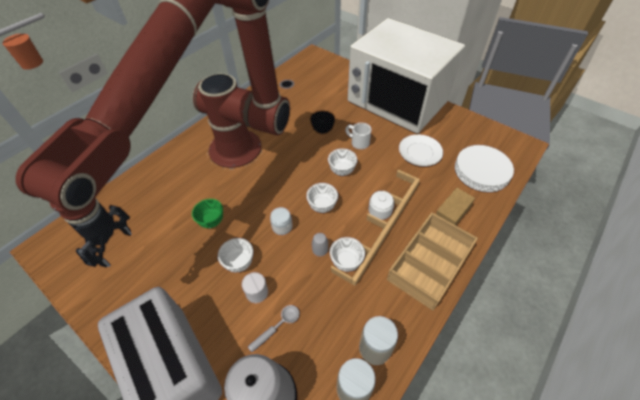

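The top view shows the dock's rail running from (240,128) to (372,115). Bay0 (about 257,139) and bay2 (about 322,134) are empty. The jar is at (290,139) and bowl_a at (355,130).

Candidates for spares:
- White ribbed bowls at (268,202), (320,188) and (421,207): these fit the description.
- Black bowl (230,262) and green bowl (407,264): look-alikes, rejected.
- Mug (222,210), tin (367,202), grinder (430,172) and plate (199,150): not bowls.

I'll use the bowls at (268,202) and (320,188), and check them in one close crop.

Run:
```python
from h import *
c=grab('top');f=c['frame']
cr=f[100:240,190:390];cv2.imwrite('pics/crop.png',cv2.resize(cr,None,fx=4,fy=4,interpolation=cv2.INTER_CUBIC))
hsv=cv2.cvtColor(f,cv2.COLOR_BGR2HSV)
m=((hsv[...,1]<60)&(hsv[...,2]>80)).astype(np.uint8)
m[:100]=0;m[240:]=0;m[:,:190]=0;m[:,450:]=0
n,l,s,ce=cv2.connectedComponentsWithStats(m)
for i in range(1,n):
    if s[i,4]>80:
        x,y,w,h=s[i,:4];
        print(s[i],ce[i].round(1),ray(c,x+w/2-.5,y+h/2-.5,.056).round(4),ray(c,*ce[i],.056).round(4))
```

```text
[190 100  21  15 213] [197.7 105.4] [0.7516 0.4168 0.056 ] [0.7578 0.4254 0.056 ]
[341 115  31  31 768] [355.8 130. ] [ 0.6539 -0.1322  0.056 ] [ 0.654  -0.1316  0.056 ]
[ 190  127   32   47 1256] [203.5 149.9] [0.5953 0.3941 0.056 ] [0.596  0.4012 0.056 ]
[278 126  25  26 498] [290.1 138.7] [0.6285 0.0978 0.056 ] [0.6279 0.0973 0.056 ]
[416 132  34  14 238] [428.9 139.5] [ 0.6194 -0.3989  0.056 ] [ 0.6161 -0.386   0.056 ]
[355 150  15  16 188] [361.9 157.3] [ 0.5563 -0.1499  0.056 ] [ 0.5571 -0.1497  0.056 ]
[418 162  24  21 387] [429.7 171.9] [ 0.5013 -0.3821  0.056 ] [ 0.5016 -0.3829  0.056 ]
[305 172  32  32 806] [320.4 187.6] [ 0.455  -0.0047  0.056 ] [ 0.4547 -0.0045  0.056 ]
[252 186  32  32 809] [267.8 201.8] [0.4106 0.1774 0.056 ] [0.4096 0.1765 0.056 ]
[357 191  21  21 348] [366.8 201.2] [ 0.4054 -0.1624  0.056 ] [ 0.4047 -0.1617  0.056 ]
[405 191  32  32 794] [420.6 206.2] [ 0.3827 -0.3453  0.056 ] [ 0.3836 -0.3457  0.056 ]
[209 199  27  32 531] [222.2 211.6] [0.369  0.3343 0.056 ] [0.3788 0.3338 0.056 ]
```

View pics/crop.png

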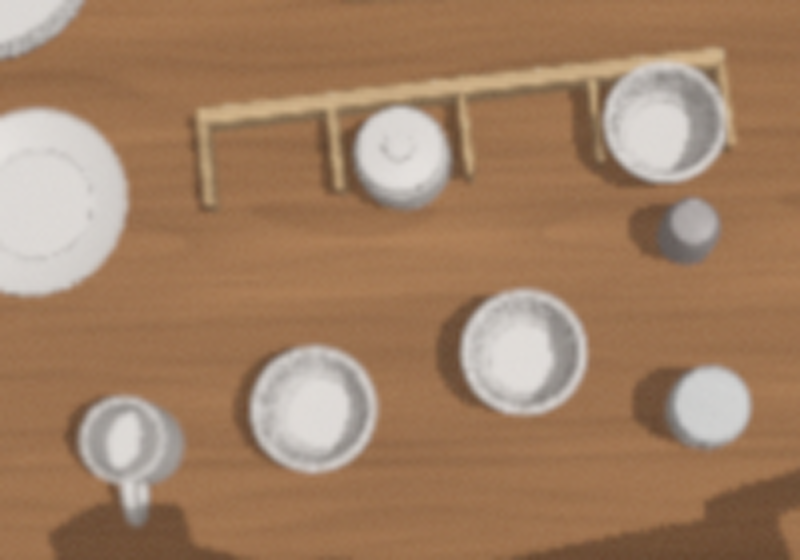

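The crop confirms it: both chosen bowls are white and ribbed, with rims at crop (313,408) and (523,351). The divider tips are at (209,205), (339,188), (470,177), (601,160) and (731,145). Next I compute the bay poses.

Run:
```python
from h import *
c=grab('top')
T=np.array([ray(c,190+(x+.5)/4-.5,100+(y+.5)/4-.5,.036)[:2] for x,y in[(209,205),(339,188),(470,175),(601,160),(731,145)]])
L=np.array([[-.022,y] for y in(.232,.116,0,-.116,-.232)])
# rail front-face points? rail front edge corners
A=L-L.mean(0);B=T-T.mean(0)
th=np.arctan2((A[:,0]*B[:,1]-A[:,1]*B[:,0]).sum(),(A*B).sum());R=np.array([[np.cos(th),-np.sin(th)],[np.sin(th),np.cos(th)]])
o=T.mean(0)-R@L.mean(0);print('th deg',np.degrees(th),'o',o,'res mm',((T-(L@R.T+o))*1000).round(1).tolist())
for i,y in enumerate((.174,.058,-.058,-.174)):print('bay',i,(R@[0,y]+o).round(4),'entry',(R@[-.11,y]+o).round(4))
```

```text
th deg 5.336112605174697 o [0.63711639 0.04133641] res mm [[-0.5, -0.4], [1.2, -0.0], [-0.6, -0.0], [-0.3, -0.0], [0.2, 0.5]]
bay 0 [0.6209 0.2146] entry [0.5114 0.2044]
bay 1 [0.6317 0.0991] entry [0.5222 0.0889]
bay 2 [ 0.6425 -0.0164] entry [ 0.533  -0.0266]
bay 3 [ 0.6533 -0.1319] entry [ 0.5438 -0.1421]
```

>>> play_rows(
  series=[
    [[0.02, 0.04, 0, 0, 0, -4.4, 0.35], [0.02, 0.04, 0, 0, 0, -4.4, 0.35], [0.02, 0.04, 0, 0, 0, -4.4, 0.35], [0.02, 0.04, 0, 0, 0, -4.4, 0.35], [0.02, 0.04, 0, 0, 0, 0, 0.35], [0.02, 0.04, 0, 0, 0, 0, 0.35], [0.02, 0.04, 0, 0, 0, 0, 0.35], [0.02, 0.04, 0, 0, 0, 0, 0.35], [0.02, 0.04, 0, 0, 0, 0, 0.35], [0.02, 0.04, 0, 0, 0, 0, 0.35]],
  ],
)

```text
time: 1.2
tool_pos: [0.4437, -0.1739, 0.1965]
tool_rot: [0.0, 0.999, 0.046, 0.0]
contact_force: [0.5, -0.8, 0.2]
gripper_width: 0.346
grasp_force: 0.0
```

>>> play_rows(
  series=[
    [[0.01, 0.04, 0, 0, 0, 0, 0.35], [0.002, 0.04, 0, 0, 0, 0, 0.35], [0, 0.04, 0, 0, 0, 0, 0.35], [0, 0.04, 0, 0, 0, 0, 0.35], [0, 0.01, -0.04, 0, 0, 0, 0.35], [0, 0, -0.04, 0, 0, 0, 0.35], [0, 0, 0, 0, 0, 0, 0.35], [0, 0, 0, 0, 0, 0, 0.35]],
  ],
)

```text
time: 2.0
tool_pos: [0.4548, -0.0057, 0.1164]
tool_rot: [-0.0, 0.999, 0.046, -0.001]
contact_force: [0.5, -1.3, 0.2]
gripper_width: 0.352
grasp_force: 0.0
```

Run:
```python
from h import *
s=manip.state();print(s['tool_pos'],s['tool_rot'],s['gripper_width'],s['contact_force'])
c=grab('wrist');cv2.imwrite('pics/w1.png',c['frame'])
p=s['tool_pos'];print('tcp px',proj(c,p),'bowl floor expected',proj(c,[.455,-.005,.056]))
```

```text
[ 0.45481327 -0.00568914  0.11644223] [-1.63976582e-04  9.98930375e-01  4.62329361e-02 -7.71465477e-04] 0.3524002044828831 [ 0.53851883 -1.25355615  0.22845221]
tcp px [315.92829896 224.80046328] bowl floor expected [315.36925085 198.50221999]
```

View pics/w1.png

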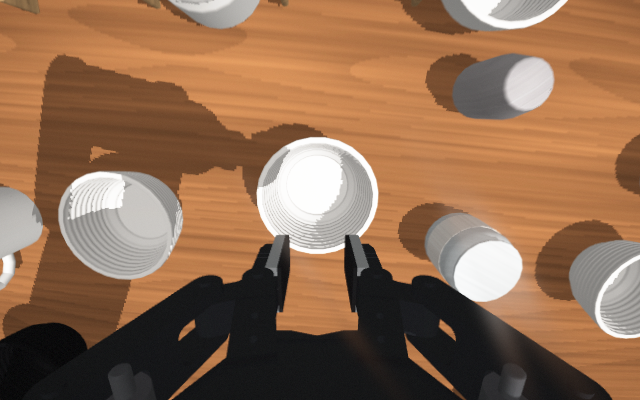

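The wrist view shows the bowl rim centred at (318,195), 3 px from the predicted point, with the fingertips at columns 276 and 360, so the alignment is good. I'll descend into the bowl.

>>> play_rows(
  series=[
    [[0.001, -0.001, -0.03, 0, 0, 0, 0.35], [0, 0, -0.03, 0, 0, 0, 0.35], [0, 0, -0.02, 0, 0, 0, 0.35], [0, 0, -0.01, 0, 0, 0, 0.35], [0, 0, -0.01, 0, 0, 0, 0.35], [0, 0, 0, 0, 0, 0, 0.35], [0, 0, 0, 0, 0, 0, 0.35]],
  ],
)

```text
time: 2.75
tool_pos: [0.4574, -0.007, 0.0178]
tool_rot: [0.0, 0.999, 0.046, 0.001]
contact_force: [-0.1, -0.9, 0.2]
gripper_width: 0.35
grasp_force: 0.0
```

>>> play_rows(
  series=[
    [[0.004, -0.002, -0.002, 0, 0, 0, 0.35], [0.009, -0.004, 0, 0, 0, 0, 0.35], [0.01, -0.004, 0, 0, 0, 0, 0.35], [0.01, -0.004, 0, 0, 0, 0, 0.35], [0.01, -0.004, 0, 0, 0, 0, 0.35], [0.01, -0.002, 0, 0, 0, 0, 0.35], [0.01, 0, 0, 0, 0, 0, 0.35], [0.01, 0.001, 0, 0, 0, 0, 0.35], [0.01, 0.001, 0, 0, 0, 0, 0.35], [0.01, 0.001, 0, 0, 0, 0, 0.35]],
  ],
)

```text
time: 3.75
tool_pos: [0.55, -0.0235, 0.0144]
tool_rot: [0.0, 0.999, 0.046, -0.0]
contact_force: [-2.0, -0.9, 0.7]
gripper_width: 0.35
grasp_force: 1.0
```

```bash
cat > w.py <<'E'
from h import *
import sys
def bowls(c,x0=240,x1=450):
    f=c['frame'];hsv=cv2.cvtColor(f,cv2.COLOR_BGR2HSV)
    m=((hsv[...,1]<60)&(hsv[...,2]>80)).astype(np.uint8)
    m[:100]=0;m[240:]=0;m[:,:x0]=0;m[:,x1:]=0
    n,l,s,ce=cv2.connectedComponentsWithStats(m)
    for i in range(1,n):
        if s[i,4]>80:
            x,y,w,h=s[i,:4];print(s[i],ray(c,x+w/2-.5,y+h/2-.5,.056).round(4))
c=grab('wrist');cv2.imwrite(sys.argv[1],c['frame']);s=manip.state()
print(s['tool_pos'].round(4),s['contact_force'].round(1),'tcp',proj(c,s['tool_pos']))
for P in([.6425,-.0164,0],[.6209,.2146,0]):print('bay px at rim height',proj(c,[P[0],P[1],.056]))
E
python3 w.py pics/w2.png
```

```text
[ 0.5517 -0.0235  0.015 ] [-2.4 -0.4  1. ] tcp [316.16977028 222.78983129]
bay px at rim height [318.8275018   61.55076197]
bay px at rim height [-154.83585635   76.96718873]
```

View pics/w2.png

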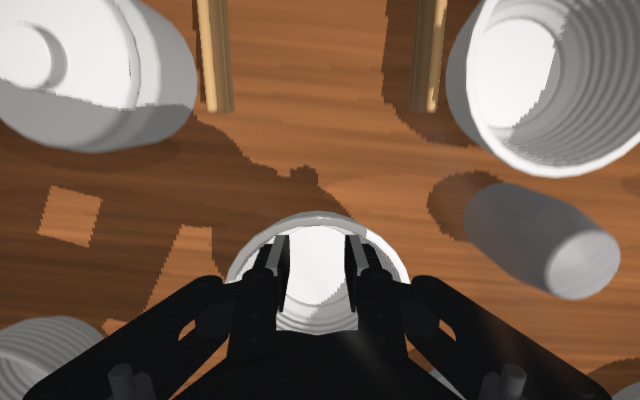

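The bowl rim is centred at column 318 and trails the fingers squarely. The bay2 dividers are at columns 215 and 430, so the bowl is lined up. I'll push on.

>>> play_rows(
  series=[
    [[0.01, 0.0005, 0, 0, 0, 0, 0.35], [0.01, 0.0005, 0, 0, 0, 0, 0.35], [0.01, 0.001, 0, 0, 0, 0, 0.35], [0.01, 0.001, 0, 0, 0, 0, 0.35], [0.01, 0.001, 0, 0, 0, 0, 0.35], [0.01, 0.001, 0, 0, 0, 0, 0.35], [0.01, 0.001, 0, 0, 0, 0, 0.35], [0.008, 0.001, 0, 0, 0, 0, 0.35], [0.008, 0.0005, 0, 0, 0, 0, 0.35], [0, 0, 0, 0, 0, 0, 0.35]],
  ],
)

```text
time: 4.8
tool_pos: [0.6364, -0.0162, 0.0148]
tool_rot: [0.0, 0.999, 0.046, 0.0]
contact_force: [-1.3, 0.1, 1.4]
gripper_width: 0.349
grasp_force: 0.9
```

>>> play_rows(
  series=[
    [[0.004, 0.0005, 0, 0, 0, 0, 0.35], [0.004, 0, 0, 0, 0, 0, 0.35], [0.002, 0, 0, 0, 0, 0, 0.35], [0, 0, 0, 0, 0, 0, 0.35]],
  ],
)

```text
time: 5.2
tool_pos: [0.6454, -0.0157, 0.0145]
tool_rot: [-0.0, 0.999, 0.046, -0.0]
contact_force: [-0.8, -0.4, 0.9]
gripper_width: 0.35
grasp_force: 0.9
```

>>> play_rows(
  series=[
    [[0.003, 0.0003, 0, 0, 0, 0, 0.35], [0.002, 0, 0, 0, 0, 0, 0.35], [0.002, 0, 0, 0, 0, 0, 0.35], [0, 0, 0, 0, 0, 0, 0.35]],
  ],
)

```text
time: 5.6
tool_pos: [0.6526, -0.0154, 0.0146]
tool_rot: [0.0, 0.999, 0.046, 0.0]
contact_force: [-1.4, -0.1, -0.6]
gripper_width: 0.346
grasp_force: 0.9
```

>>> play_rows(
  series=[
    [[0.002, 0, 0, 0, 0, 0, 0.35], [0.001, 0, 0, 0, 0, 0, 0.35], [0, 0, 0, 0, 0, 0, 0.35]],
  ],
)

```text
time: 5.9
tool_pos: [0.6554, -0.0154, 0.0145]
tool_rot: [-0.0, 0.999, 0.046, 0.0]
contact_force: [-2.4, 0.6, 0.2]
gripper_width: 0.351
grasp_force: 0.9
```

```bash
python3 w.py pics/w3.png
```

```text
[ 0.6553 -0.0154  0.0145] [-1.8  0.2 -0.2] tcp [315.90702302 224.8809036 ]
bay px at rim height [315.38397358 275.83221987]
bay px at rim height [-84.50675968 270.55369392]
```

View pics/w3.png

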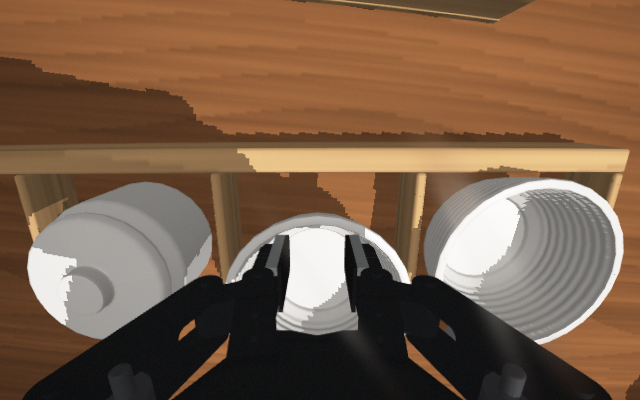

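Bay2's bowl rim top edge is at (318,213), and the rail's front edge is at about row 172. A gap remains, so I'll measure it.

Run:
```python
from h import *
c=grab('wrist')
p=ray(c,318,213,.056);q=ray(c,318,173,.036);print(p,q,'bowl center x',p[0]-.053, 'rail-derived bay x',q[0]-.052)
```

```text
[ 0.67819249 -0.01446056  0.056     ] [ 0.694505   -0.01301836  0.036     ] bowl center x 0.6251924938019608 rail-derived bay x 0.6425049967560422
```

>>> play_rows(
  series=[
    [[0.004, 0.0004, 0, 0, 0, 0, 0.35], [0.004, 0.0004, 0, 0, 0, 0, 0.35], [0.004, 0.0004, 0, 0, 0, 0, 0.35], [0.003, 0.0003, 0, 0, 0, 0, 0.35], [0, 0, 0, 0, 0, 0, 0.35]],
  ],
)

```text
time: 6.5
tool_pos: [0.6709, -0.0139, 0.0146]
tool_rot: [0.0, 0.999, 0.046, 0.0]
contact_force: [-1.4, -0.1, 1.3]
gripper_width: 0.35
grasp_force: 0.9
```

>>> play_rows(
  series=[
    [[0.002, 0.0002, 0, 0, 0, 0, 0.35], [0.001, 0, 0, 0, 0, 0, 0.35], [0, 0, 0, 0, 0, 0, 0.35]],
  ],
)

```text
time: 6.8
tool_pos: [0.6733, -0.0137, 0.0144]
tool_rot: [-0.0, 0.999, 0.046, -0.0]
contact_force: [-1.0, 1.1, -0.7]
gripper_width: 0.351
grasp_force: 0.9
```

>>> play_rows(
  series=[
    [[-0.01, -0.001, 0, 0, 0, 0, 0.35], [-0.01, -0.001, 0, 0, 0, 0, 0.35], [-0.006, 0, 0, 0, 0, 0, 0.35], [0, 0, 0.03, 0, 0, 0, 0.35], [0, 0, 0.04, 0, 0, 0, 0.35], [0, 0, 0.04, 0, 0, 0, 0.35], [0, 0, 0.045, 0, 0, 0, 0.35], [-0.03, 0.024, 0, 0, 0, 0, 0.35], [-0.03, 0.024, 0, 0, 0, 0, 0.35], [-0.03, 0.024, 0, 0, 0, 0, 0.35]],
  ],
)

```text
time: 7.8
tool_pos: [0.5562, 0.0568, 0.1701]
tool_rot: [-0.0, 0.999, 0.046, 0.001]
contact_force: [-0.4, 0.6, 0.4]
gripper_width: 0.351
grasp_force: 0.0
```

>>> play_rows(
  series=[
    [[-0.03, 0.024, 0, 0, 0, 0, 0.35], [-0.03, 0.024, 0, 0, 0, 0, 0.35], [-0.03, 0.024, 0, 0, 0, 0, 0.35], [-0.03, 0.024, 0, 0, 0, 0, 0.35], [-0.027, 0.024, -0.01, 0, 0, 0, 0.35], [0, 0, -0.03, 0, 0, 0, 0.35], [0, 0, -0.02, 0, 0, 0, 0.35], [0, 0, 0, 0, 0, 0, 0.35], [0, 0, 0, 0, 0, 0, 0.35]],
  ],
)

```text
time: 8.7
tool_pos: [0.4101, 0.1762, 0.1098]
tool_rot: [-0.0, 0.999, 0.046, 0.0]
contact_force: [-0.1, -0.2, 0.6]
gripper_width: 0.352
grasp_force: 0.0
```

Run:
```python
import sys;sys.argv=['','pics/w4.png']
from w import *
print('B',proj(c,[.410,.177,.056]))
t=grab('top');bowls(t);cv2.imwrite('pics/t4.png',np.vstack([cv2.resize(t['frame'][100:230,220:420],None,fx=2,fy=2),cv2.resize(c['frame'][100:300],(400,125))]))
```

```text
[0.4109 0.1763 0.1107] [ 1.1 -0.1  1. ] tcp [315.87361849 224.14556091]
bay px at rim height [624.48388769 -95.0466663 ]
bay px at rim height [ 287.36830795 -108.12422946]
B [315.15614552 201.18166405]
[340 115  32  31 771] [ 0.654  -0.1305  0.056 ]
[307 121  32  31 778] [ 0.6349 -0.0152  0.056 ]
[278 126  25  26 501] [0.6285 0.0978 0.056 ]
[416 132  34  14 236] [ 0.6194 -0.3989  0.056 ]
[355 150  15  16 190] [ 0.5563 -0.1499  0.056 ]
[418 162  24  21 387] [ 0.5013 -0.3821  0.056 ]
[266 172  18  42 228] [0.441  0.1531 0.056 ]
[357 191  21  21 347] [ 0.4054 -0.1624  0.056 ]
[405 191  32  32 805] [ 0.3827 -0.3453  0.056 ]
[254 204  15  14 133] [0.3802 0.1999 0.056 ]
```

View pics/w4.png

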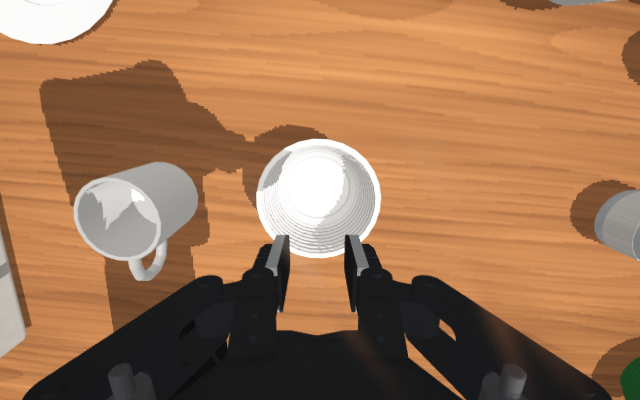

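The wrist view shows the bowl rim at (318,198), 3 px from the prediction. The top view puts bay2's bowl at (0.635,-0.015), about 7 mm short; I'll nudge it later. Descending into this bowl now.

>>> play_rows(
  series=[
    [[0.002, -0.001, -0.03, 0, 0, 0, 0.35], [0, 0, -0.03, 0, 0, 0, 0.35], [0, 0, -0.02, 0, 0, 0, 0.35], [0, 0, -0.01, 0, 0, 0, 0.35], [0, 0, -0.005, 0, 0, 0, 0.35], [0.004, 0.001, 0, 0, 0, 0, 0.35], [0.01, 0.004, 0, 0, 0, 0, 0.35], [0.01, 0.004, 0, 0, 0, 0, 0.35], [0.01, 0.004, 0, 0, 0, 0, 0.35], [0.01, 0.004, 0, 0, 0, 0, 0.35]],
  ],
)

```text
time: 9.8
tool_pos: [0.4572, 0.1928, 0.0147]
tool_rot: [0.0, 0.999, 0.046, -0.0]
contact_force: [-1.9, -1.1, -0.4]
gripper_width: 0.35
grasp_force: 0.8
```

>>> play_rows(
  series=[
    [[0.01, 0.004, 0, 0, 0, 0, 0.35], [0.01, 0.004, 0, 0, 0, 0, 0.35], [0.01, 0.003, 0, 0, 0, 0, 0.35], [0.01, 0.001, 0, 0, 0, 0, 0.35], [0.01, 0.001, 0, 0, 0, 0, 0.35], [0.01, 0.001, 0, 0, 0, 0, 0.35], [0.01, 0.001, 0, 0, 0, 0, 0.35], [0.01, 0.001, 0, 0, 0, 0, 0.35], [0.01, 0.001, 0, 0, 0, 0, 0.35], [0, 0, 0, 0, 0, 0, 0.35]],
  ],
)

```text
time: 10.8
tool_pos: [0.5479, 0.2093, 0.015]
tool_rot: [-0.0, 0.999, 0.046, 0.001]
contact_force: [-1.2, -0.3, 1.3]
gripper_width: 0.351
grasp_force: 0.8
```

```bash
python3 w.py pics/w5.png
```

```text
[0.5473 0.2094 0.0149] [-1.2  0.   1.6] tcp [315.83050201 225.70319521]
bay px at rim height [776.63441254 116.50063244]
bay px at rim height [318.78104174 108.13989558]
```

View pics/w5.png

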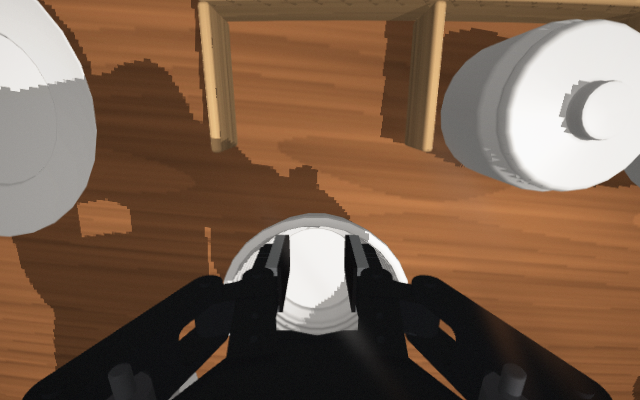

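The bowl rim is centred at column 316 and the bay0 divider tips at 215 and 432 (middle 323), so I'll shift 2 mm to the right and push in.

>>> play_rows(
  series=[
    [[0.01, -0.001, 0, 0, 0, 0, 0.35], [0.01, 0, 0, 0, 0, 0, 0.35], [0.01, 0.001, 0, 0, 0, 0, 0.35], [0.01, 0.001, 0, 0, 0, 0, 0.35], [0.01, 0.001, 0, 0, 0, 0, 0.35], [0.01, 0.001, 0, 0, 0, 0, 0.35], [0.01, 0.001, 0, 0, 0, 0, 0.35], [0.01, 0.001, 0, 0, 0, 0, 0.35], [0.01, 0.001, 0, 0, 0, 0, 0.35], [0, 0, 0, 0, 0, 0, 0.35]],
  ],
)

```text
time: 11.85
tool_pos: [0.6379, 0.2154, 0.0149]
tool_rot: [-0.0, 0.999, 0.046, 0.001]
contact_force: [-1.2, 0.2, 1.2]
gripper_width: 0.353
grasp_force: 0.7
```

>>> play_rows(
  series=[
    [[0.005, 0.0005, 0, 0, 0, 0, 0.35], [0.005, 0.0005, 0, 0, 0, 0, 0.35], [0.005, 0.0005, 0, 0, 0, 0, 0.35], [0.004, 0.0004, 0, 0, 0, 0, 0.35], [0, 0, 0, 0, 0, 0, 0.35]],
  ],
)

```text
time: 12.35
tool_pos: [0.6558, 0.2172, 0.0146]
tool_rot: [-0.0, 0.999, 0.046, 0.0]
contact_force: [-2.6, -0.1, -0.3]
gripper_width: 0.351
grasp_force: 0.7
```

Run:
```python
from h import *
c=grab('wrist');f=c['frame'];g=cv2.cvtColor(f,cv2.COLOR_BGR2HSV)
col=g[140:230,305:325].mean(1).round().astype(int)
w=np.where(col[:,1]<70)[0][0]+140
p=ray(c,316,w,.056);print(w,p,'bowl x',p[0]-.053,manip.state()['tool_pos'])
```

```text
216 [0.67692676 0.21901585 0.056     ] bowl x 0.6239267599859786 [0.65559534 0.21723899 0.01464264]
```

>>> play_rows(
  series=[
    [[0.002, 0.0002, 0, 0, 0, 0, 0.35], [0.002, 0.0002, 0, 0, 0, 0, 0.35], [0.001, 0, 0, 0, 0, 0, 0.35], [0, 0, 0, 0, 0, 0, 0.35]],
  ],
)

```text
time: 12.8
tool_pos: [0.6592, 0.2175, 0.014]
tool_rot: [0.0, 0.999, 0.046, -0.001]
contact_force: [-5.7, -0.5, 1.1]
gripper_width: 0.355
grasp_force: 2.3
```

>>> play_rows(
  series=[
    [[0.001, 0, 0, 0, 0, 0, 0.35], [0.001, 0, 0, 0, 0, 0, 0.35], [0, 0, 0, 0, 0, 0, 0.35]],
  ],
)

```text
time: 13.1
tool_pos: [0.66, 0.2176, 0.0139]
tool_rot: [0.0, 0.999, 0.046, -0.003]
contact_force: [-8.4, -0.8, 3.1]
gripper_width: 0.353
grasp_force: 4.2
```

Force rises at the rail, so the bowl is home. I'll back off, lift, and go back to nudge the bay2 bowl.

>>> play_rows(
  series=[
    [[-0.01, -0.001, 0, 0, 0, 0, 0.35], [-0.01, -0.001, 0, 0, 0, 0, 0.35], [-0.007, 0, 0, 0, 0, 0, 0.35], [0, 0, 0.03, 0, 0, 0, 0.35], [0, 0, 0.04, 0, 0, 0, 0.35], [0, 0, 0.04, 0, 0, 0, 0.35], [0, 0, 0.045, 0, 0, 0, 0.35], [0.003, -0.046, 0, 0, 0, 0, 0.35], [0.003, -0.046, 0, 0, 0, 0, 0.35], [0.003, -0.046, 0, 0, 0, 0, 0.35]],
  ],
)

```text
time: 14.1
tool_pos: [0.6444, 0.0764, 0.1705]
tool_rot: [0.0, 0.999, 0.047, 0.001]
contact_force: [0.4, 1.2, -0.1]
gripper_width: 0.349
grasp_force: 0.0
```

>>> play_rows(
  series=[
    [[0.003, -0.046, 0, 0, 0, 0, 0.35], [0.002, -0.046, 0, 0, 0, 0, 0.35], [0, 0, 0, 0, 0, 0, 0.35], [0, 0, 0, 0, 0, 0, 0.35]],
  ],
)

```text
time: 14.5
tool_pos: [0.6491, -0.0153, 0.1696]
tool_rot: [-0.0, 0.999, 0.045, 0.0]
contact_force: [0.5, -0.4, -0.1]
gripper_width: 0.35
grasp_force: 0.0
```

Run:
```python
from h import *
import sys;sys.argv=['','pics/w6.png']
from w import *
print('rim ctr pred',proj(c,[.636,-.0155,.056]))
bowls(grab('top'))
```

```text
[ 0.6491 -0.0142  0.1696] [-0.1 -0.3 -0.5] tcp [314.25455634 224.67081306]
bay px at rim height [316.69130405 190.73126914]
bay px at rim height [100.2168772  191.54270156]
rim ctr pred [315.29126508 196.5792154 ]
[341 115  31  31 769] [ 0.6539 -0.1322  0.056 ]
[278 127  17  25 282] [0.6271 0.1117 0.056 ]
[241 128  31  31 752] [0.6155 0.2164 0.056 ]
[416 132  34  14 237] [ 0.6194 -0.3989  0.056 ]
[355 149  15  17 192] [ 0.558 -0.15   0.056]
[418 161  24  22 390] [ 0.5031 -0.3822  0.056 ]
[357 191  21  21 348] [ 0.4054 -0.1624  0.056 ]
[405 191  32  32 807] [ 0.3827 -0.3453  0.056 ]
```

View pics/w6.png

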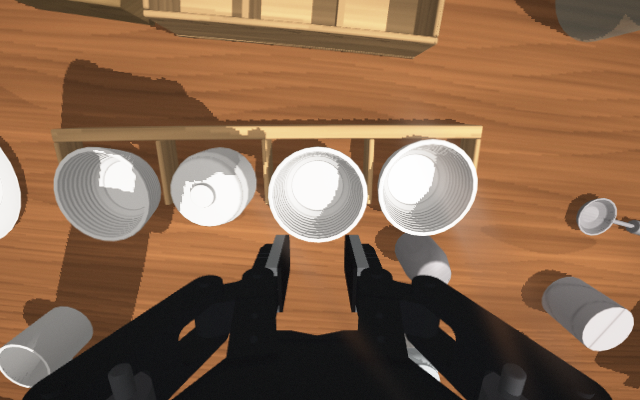

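The wrist view shows the bay0 rim at (107,193), 1–2 px from its bay point. The bay2 rim is at (318,195) against (317,191), so it is slightly short. I'll nudge bay2.

>>> play_rows(
  series=[
    [[0, -0.001, -0.045, 0, 0, 0, 0.35], [0, 0, -0.045, 0, 0, 0, 0.35], [0, 0, -0.04, 0, 0, 0, 0.35], [0, 0, -0.015, 0, 0, 0, 0.35], [0, 0, -0.01, 0, 0, 0, 0.35], [0.01, 0.001, 0, 0, 0, 0, 0.35], [0.01, 0.001, 0, 0, 0, 0, 0.35], [0.004, 0, 0, 0, 0, 0, 0.35], [0.002, 0, 0, 0, 0, 0, 0.35], [0, 0, 0, 0, 0, 0, 0.35]],
  ],
)

```text
time: 15.6
tool_pos: [0.6767, -0.0136, 0.0161]
tool_rot: [0.0, 0.999, 0.046, 0.001]
contact_force: [-1.2, 0.7, 1.8]
gripper_width: 0.354
grasp_force: 1.0
```

>>> play_rows(
  series=[
    [[0.002, 0, 0, 0, 0, 0, 0.35], [0.002, 0, 0, 0, 0, 0, 0.35], [0, 0, 0, 0, 0, 0, 0.35]],
  ],
)

```text
time: 15.9
tool_pos: [0.6795, -0.0135, 0.0148]
tool_rot: [0.0, 0.999, 0.046, 0.0]
contact_force: [-1.4, 0.3, 2.1]
gripper_width: 0.351
grasp_force: 1.3
```

>>> play_rows(
  series=[
    [[0.001, 0, 0, 0, 0, 0, 0.35], [0.001, 0, 0, 0, 0, 0, 0.35], [0.001, 0, 0, 0, 0, 0, 0.35], [0, 0, 0, 0, 0, 0, 0.35]],
  ],
)

```text
time: 16.3
tool_pos: [0.6805, -0.0134, 0.0146]
tool_rot: [-0.0, 0.999, 0.046, -0.002]
contact_force: [-8.8, 0.4, 7.3]
gripper_width: 0.35
grasp_force: 4.7
```

The rail contact here matches the one in bay0: the TCP positions differ by 20.5 mm and the bay centres by 21.6 mm. Retracting and verifying.

>>> play_rows(
  series=[
    [[-0.01, -0.001, 0, 0, 0, 0, 0.35], [-0.01, -0.001, 0, 0, 0, 0, 0.35], [-0.007, 0, 0, 0, 0, 0, 0.35], [0, 0, 0.03, 0, 0, 0, 0.35], [0, 0, 0.04, 0, 0, 0, 0.35], [0, 0, 0.04, 0, 0, 0, 0.35], [0, 0, 0.045, 0, 0, 0, 0.35], [-0.04, 0, 0.02, 0, 0, 0, 0.35], [-0.04, 0, 0.02, 0, 0, 0, 0.35], [-0.04, 0, 0, 0, 0, 0, 0.35]],
  ],
)

```text
time: 17.3
tool_pos: [0.5357, -0.0157, 0.2132]
tool_rot: [0.001, 0.999, 0.046, 0.003]
contact_force: [-0.3, -0.4, 0.3]
gripper_width: 0.349
grasp_force: 0.0
```

>>> play_rows(
  series=[
    [[-0.04, 0, 0, 0, 0, 0, 0.35], [-0.04, 0, 0, 0, 0, 0, 0.35], [0, 0, 0, 0, 0, 0, 0.35], [0, 0, 0, 0, 0, 0, 0.35]],
  ],
)

```text
time: 17.7
tool_pos: [0.4548, -0.0154, 0.2094]
tool_rot: [0.0, 0.999, 0.046, 0.001]
contact_force: [0.5, -0.2, 0.1]
gripper_width: 0.344
grasp_force: 0.0
```

Run:
```python
from w import bowls
from h import *
t=grab('top');bowls(t,200);cv2.imwrite('pics/t7.png',cv2.resize(t['frame'][100:240,190:450],None,fx=3,fy=3,interpolation=cv2.INTER_CUBIC))
```

```text
Traceback (most recent call last):
  File "w.py", line 11, in <module>
    c=grab('wrist');cv2.imwrite(sys.argv[1],c['frame']);s=manip.state()
                                ~~~~~~~~^^^
IndexError: list index out of range
```

```bash
python3 - pics/w7.png <<'E'
from w import bowls
from h import *
t=grab('top');bowls(t,200);cv2.imwrite('pics/t7.png',cv2.resize(t['frame'][100:240,190:450],None,fx=3,fy=3,interpolation=cv2.INTER_CUBIC))
E
```

```text
[ 0.4559 -0.0155  0.2098] [-0.5  0.7  0.2] tcp [316.00792864 224.28720513]
bay px at rim height [334.01072393  -3.12556569]
bay px at rim height [108.95800177   0.76187089]
[341 115  31  31 769] [ 0.6539 -0.1322  0.056 ]
[307 119  32  28 711] [ 0.6474 -0.0155  0.056 ]
[200 127  22  47 792] [0.5948 0.3764 0.056 ]
[278 126  25  26 497] [0.6285 0.0978 0.056 ]
[240 128  32  31 777] [0.6155 0.2182 0.056 ]
[416 132  34  14 235] [ 0.6194 -0.3989  0.056 ]
[348 149  22  28 231] [ 0.539  -0.1373  0.056 ]
[418 162  24  21 387] [ 0.5013 -0.3821  0.056 ]
[357 191  21  21 348] [ 0.4054 -0.1624  0.056 ]
[405 191  32  32 806] [ 0.3827 -0.3453  0.056 ]
[209 199  27  33 542] [0.3673 0.3343 0.056 ]
```

View pics/t7.png

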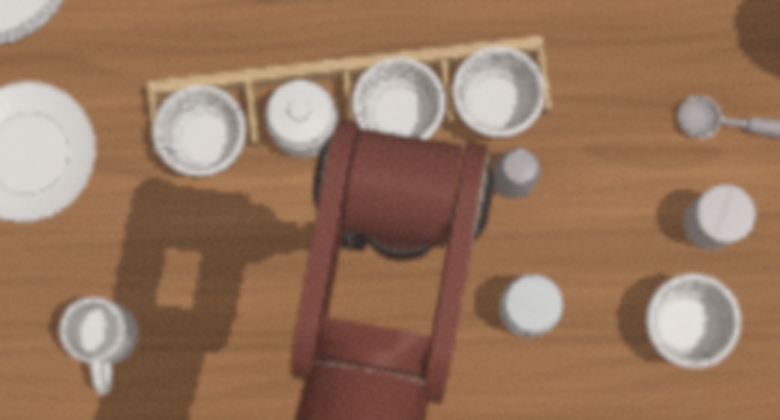

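The final top view shows all four bays filled, with both spares at the rail. Their measured centres are about 6 mm (bay0, rim at crop (199,130)) and 2–5 mm (bay2, rim at (398,100), partly hidden by the arm) from the bay points. The bystanders haven't moved.

```bash
python3 -c "
from plant import manip
print(manip.job_done())"
```

```text
the job is handed in; nothing more can be done
None
```

The job is handed in, though no verdict came back: bay0 and bay2 now each hold a spare bowl pushed to the back rail (about 6 mm and 2–5 mm from the bay centres), the third spare stayed where it was, and nothing else appears to have moved.

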